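Unlock a bayonet filter funnel and stand it to drain

ROBOT

A 6-joint arm with a two-finger parallel gripper is mounted at the origin on the work surface. World frame = base frame: x ahead of the robot, y to its left, z up, the work surface at z = 0. Lengths are in m, angles in degrees, forces in N, time in s.
With the tool pointing down it reaches from about 0.2 to 0.875 m from the base axis. Payload 3.4 kg.
Tool frame: the origin (TCP) lies between the finger pads, 19 mm behind the fingertips; this is the grasp point; z points along the fingers, y is the line along which they close (so a half turn about z gives the same grasp; the last joint's range is limited). The gripper opens to 94 mm and grips with 3 to 60 N. Pads are 16 mm wide; open, the fingers measure 119 mm over their backs; the gripper's body (75 mm by 177 mm) begins 78 mm behind the grasp point.
Start: joints at [-83.365, 15.808, 86.224, -0, 77.962, -6.933], TCP at [0.135, -0.559, 0.224] pointing down, gripper open.
Joint ranges: [-165.64, 165.64], [-43.16, 119.46], [12.63, 154.43], [-67.54, 247.53], [6.08, 155.33], [-154.97, 154.97]. Speed limits (degrees/s): [147.25, 147.25, 180, 180, 180, 180].

INTERFACE

Orientations are given as [roll, pitch, yaw] about the fixed x, y, z axes, in that order (R = Rz(yaw) Ry(pitch) Rx(roll)).
In Python, from station import move_pose, line_to, move_j, command_gripper, pause, ik, get_state, snapshot, IKError, job_done gives the robot as it stands. Calls block until the motion is done:
- move_pose(position, orientation): joint-space move of the TCP to a pose.
- line_to(position, frame=None, speed=0.15): straight line of the TCP; frame=None keeps the orientation; speed is the mean speed in m/s.
- move_j(angles): joint-space move.
- command_gripper(opening, f_grip=None): finger opening in m; f_grip is the grip in N (None keeps the last); returns when the fingers have stopped.
- pause(seconds).
- ik(position, orientation): joint angles nearest the present ones, or None.
- get_state(): the state.
- snapshot(name): name is "scene" or "side" or "wrist"; returns a dict with "image" (384x512x3 uint8, red, green, blue), "fx", "fy", "cx", "cy" (pixels), "T" (4x4, takes a point from camera to world coordinates). Camera axes: x right, y up, looking along -z (the intrinsics and any distortion apply to the point x, -y, -z); pixel columns grow to the right and rows downward; lengths in m; the calibration is good to about 2 mm. A picture is of the moment at which its call begins. There is no depth.
A pose or a line that the arm cannot do raises IKError and nothing moves.
- job_done(): hands the job in; it is judged then, once.
The state is a dict: "clock": time; "q": joint angles; "joint_velocities": joint speeds; "joint_torque": joint torques, N m; "eef_pos": TCP position; "orientation": TCP orientation; "ft_force": force on the tool from outside, world axes, zero at the start; "ft_torque": the same for the moment, N m; "finger_gap": finger opening in m; "gripper_force": force on a finger pad.
Only numpy, scipy, OpenCV 4.12 (cv2) and the standard library are available. Lean on these libraries where they do the work, as an engineer would, in place of code of your own. Each camera call takes 0.05 s, during which the arm holds its last target. There are 200 camera calls.

TASK

Take the filter funnel off the vacuum manifold: push one of its side wings round anticlockwise (seen from above) until its lugs are right out from under the claws, turning it by the wings and never by a grip on the barrel, and only then take hold of the barrel and lift the funnel straight up and out. Stand it upright in the empty ring of the white draining stand, letting go only once its collar rests on the ring, and leave the cap, the stopper, the other funnels and the rest of the bench as they are.

Things in the scene. Friction and masses are not known exactly. Their poses are not given: they have to be found in the camera images.
- funnel: The only steel filter funnel on the manifold, 420 g. Origin: on its axis, at the underside of its collar, which rests on the seat; z up. Collar 62 mm across (0 to 6 mm above the origin), sleeve 59 mm (6 to 28 mm), open barrel above. A bevelled spigot 43 mm across reaches 12 mm below. Two wings along its +x and -x, two lugs along +y and -y. Turning it takes 3 to 6 N at a wing; it stays where left.
- wing_a (a point): Middle of the black grip of the funnel's +x wing, 50 mm from the axis and 22 mm above the funnel's origin: a level round bar 10 mm thick, black from 38 to 60 mm (its end) from the axis.
- wing_b (a point): The same point on the other (-x) wing. With the funnel locked this wing points across the manifold, to its -x side.
- barrel (a point): On the funnel's axis, 55 mm above its origin, a height to grip: the barrel is 50 mm in outside diameter, steel, 2.5 mm wall, from 28 to 80 mm above the origin (52 mm at the rim bead).
- lug (a point): Outer end of the funnel's +y lug (the other points to -y), 39 mm from the axis, 3 mm above the origin. The lugs are 18 mm wide and 6 mm thick, flush with the collar; locked, they lie under the claws.
- manifold: The steel vacuum manifold, fixed: a level pipe 40 mm thick along its y axis with three identical heads at y = -135, 0, +135 mm, carrying funnel, cap and stopper in any order. Origin: on the bench under the middle head; z up. Seats 125 mm above the bench, 78 mm across, bore 46 mm across and 17 mm deep. Two claws a head, on its +y and -y sides. Black stopcock levers hang below on the -x side.
- claw (a point): Top of the middle head's +y claw (its twin is on the -y side), 40 mm from the head's axis, 12.5 mm above the seat; it reaches 47 mm out. Its roof, from 7.5 mm above the seat, holds a lug down. Closed at its clockwise end, open anticlockwise. Locked, funnel x is within 0.2 rad of manifold x; lugs are clear beyond 45 degrees anticlockwise and meet the next claw's closed end at about 135.
- cap: A flat steel closing cap 60 mm in diameter and 27 mm tall with a small black knob, loose in one of the other heads; leave it. Origin: on its axis at the seat.
- stopper: A dark rubber stopper, 59 mm in diameter and 20 mm above the seat, loose in one of the other heads; leave it. Origin: on its axis at the seat.
- stand: The draining stand, fixed: a round steel foot, a short post and three white plastic rings about it, their centres 80 mm from the post. Origin: on the bench under the post. Nothing but the funnels stands higher than 90 mm on it.
- free_ring (a point): Centre of the top face of the one empty white ring of the stand, 75 mm above the bench; the ring is 76 mm outside and 48 mm inside diameter and 15 mm thick, open below. The funnel's spigot goes into it and the collar rests on it; any turn about the vertical will do. z is up.
- ring_b (a point): Centre of the top face of the ring in which the spare funnel stands.
- ring_c (a point): Centre of the top face of the ring in which the short spare funnel stands.
- spare: A loose funnel like the one on the manifold, already standing in the stand (top 155 mm above the bench); leave it. Origin as for the funnel.
- short_spare: A loose shorter funnel of the same make standing in the stand (top 131 mm above the bench); leave it. Origin as for the funnel.
- tin: A steel tin, 104 mm in diameter and 141 mm tall, with two small bottles in it, on the bench at the right; leave it. Origin: centre of its underside.
- reagent: An amber bottle, 60 mm in diameter and 125 mm tall, on the bench behind; leave it. Origin: centre of its underside.
- dishes: A stack of three clear dishes, 60 mm in diameter and 42 mm tall, on the bench in front of the manifold; leave it. Origin: centre of its underside.
- beaker: A glass beaker, 68 mm in diameter and 85 mm tall, on the bench at the left; leave it. Origin: centre of its underside.
Not all that is in view belongs to the job. What is shaped like the spare but blue or green is not meant.

How it is judged (in metres and radians):
On the way, in this order (a step that is already met when the one before it is completed fails the run):
1. the funnel is turned at least 43 degrees from the locked direction while it still sits on its seat (within 5 mm) (angle between the x axis of funnel and the x axis of manifold, either way round above 0.75 rad and z of funnel in the frame of manifold below 0.13 m), for 0.2 s.
2. the funnel is lifted more than 35 mm above the seat, upright within 15 degrees (z of funnel in the frame of manifold above 0.16 m and angle between funnel's own z axis and vertical below 0.26 rad), for 0.1 s.
3. the funnel sits in the empty ring, collar down on it, while the fingers still hold it (horizontal distance between funnel and free_ring below 0.006 m and z of funnel in the frame of free_ring between -0.004 and 0.004 m and contact force between the fingers and funnel above 0.5 N), for 0.1 s.
At the end, for the whole second after the job is handed in: The funnel stands in the ring that was empty: its axis within 6 mm of the ring's centre, its collar within 4 mm of the ring's top face, upright within 4.5 degrees, at rest and let go. The spare funnels are still in their rings and the cap and the stopper on their heads, each within 20 mm (horizontal distance between funnel and free_ring below 0.006 m and z of funnel in the frame of free_ring between -0.004 and 0.004 m and angle between funnel's own z axis and vertical below 0.08 rad and linear speed of funnel below 0.02 m/s and contact force between the fingers and funnel below 0.1 N and distance between spare and ring_b below 0.02 m and distance between short_spare and ring_c below 0.02 m and distance of each of cap, stopper from where it was at the start of the episode below 0.02 m); the robot touches nothing.
It fails at once if the locked funnel is gripped by its barrel: fingers pressing on it with more than 3 N with the TCP within 30 mm of its axis, when it is on its seat and turned less than 34 degrees (horizontal distance between the grasp point and funnel below 0.03 m and contact force between the fingers and funnel above 3 N and angle between the x axis of funnel and the x axis of manifold, either way round below 0.6 rad and z of funnel in the frame of manifold below 0.131 m and horizontal distance between funnel and manifold below 0.16 m).
It fails at once if the funnel is tipped more than 35 degrees (angle between funnel's own z axis and vertical above 0.6 rad).
It fails at once if the cap, the stopper or a spare funnel is moved more than 20 mm (distance of any of cap, stopper, spare, short_spare from where it was at the start of the episode above 0.02 m).
It fails at once if the tin, the amber bottle, the dishes or the beaker is moved more than 30 mm (distance of any of tin, reagent, dishes, beaker from where it was at the start of the episode above 0.03 m).
It also fails if it takes over 62 s, if anything falls off the work surface, if the arm or the gripper's body presses on something with over 40 N, if the wrist force passes 120 N, or if a joint passes its speed limit or range.

## Working session

There is one attempt and no reset: what is moved stays moved. The work goes in short steps, each a Python script; the robot and the scene stay as the last script left them, time stands still between calls to the robot, and variables do not carry over. Pictures are saved under pics/ and viewed, at most 10 in all, crops included, and the job is handed in when it is done.

```bash
mkdir -p pics; cat > h.py <<'E'
import numpy as np, cv2
from station import *
def pix(s,p):
    p=np.atleast_2d(p); T=s["T"]; c=(p-T[:3,3])@T[:3,:3]
    return np.c_[s["cx"]+s["fx"]*c[:,0]/-c[:,2], s["cy"]+s["fy"]*-c[:,1]/-c[:,2]]
def unpix(s,u,v,z):
    T=s["T"]; d=T[:3,:3]@np.array([(u-s["cx"])/s["fx"],-(v-s["cy"])/s["fy"],-1])
    o=T[:3,3]; return o+d*(z-o[2])/d[2]
def save(s,n,scale=1.5): cv2.imwrite("pics/"+n,cv2.resize(s["image"][:,:,::-1],None,fx=scale,fy=scale,interpolation=cv2.INTER_CUBIC))
E
python3 - <<'E'
from h import *
import pickle
for n in("scene","side"):
    s=snapshot(n); save(s,n+".png"); pickle.dump(s,open(n+".pkl","wb")); print(n,{k:s[k] for k in s if k!="image"})
E
```

```text
scene {'fx': 376.4382523689512, 'fy': 376.4382523689512, 'cx': 252.39594090573024, 'cy': 192.56920728135216, 'T': array([[-0.53245871, -0.55090434,  0.64264464,  1.24246983],
       [ 0.84622069, -0.32854732,  0.41948444,  0.41587792],
       [-0.01995663,  0.76717734,  0.64112453,  0.85851114],
       [ 0.        ,  0.        ,  0.        ,  1.        ]])}
side {'fx': 409.1436791701196, 'fy': 409.1436791701196, 'cx': 257.80970499749685, 'cy': 188.53596074871302, 'T': array([[-0.81014271,  0.30676135, -0.49956607, -0.17777363],
       [-0.58619073, -0.41369967,  0.69658669,  0.85461518],
       [ 0.00701555,  0.85717563,  0.51497644,  0.82129932],
       [ 0.        ,  0.        ,  0.        ,  1.        ]])}
```

View pics/scene.png

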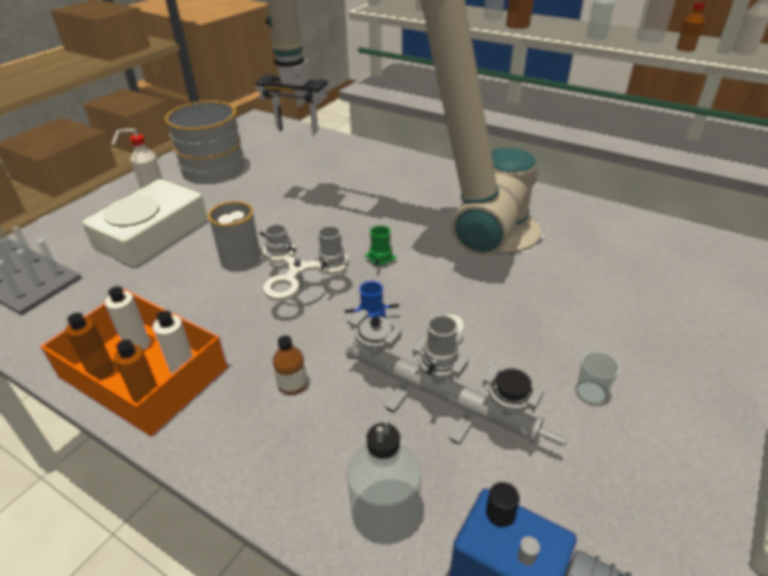

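View pics/side.png

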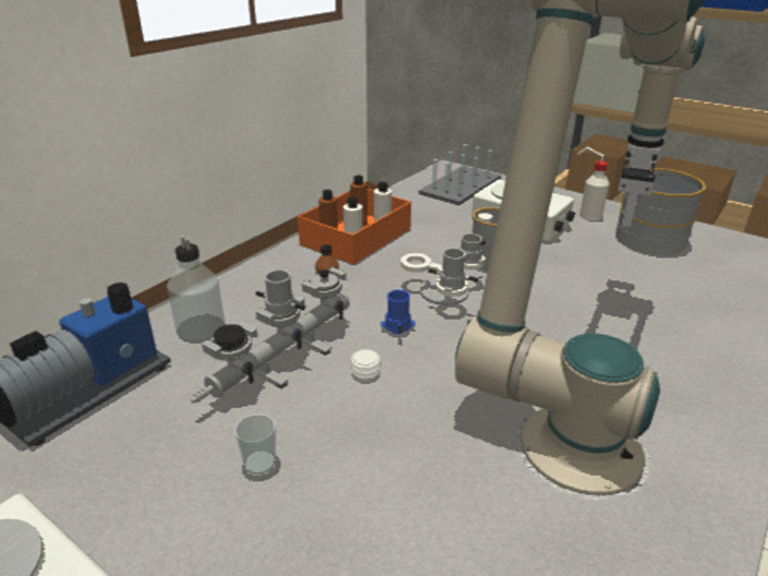

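The funnel sits on the middle head: rim at about (442,322) in scene and (278,275) in side. The stopper top is at (514,383) / (230,334), the cap knob at (375,321) / (323,275), and the free ring at (281,286) / (416,262). These are pixels at 1.5x scale.

```bash
python3 - <<'E'
from h import *
import pickle
S={n:pickle.load(open(n+".pkl","rb")) for n in("scene","side")}
np.set_printoptions(precision=4,suppress=True)
for n,a,b,z in[("rim",(442,322),(278,275),.205),("stopper",(514,383),(230,334),.145),("cap",(375,321),(323,275),.152),("ring",(281,286),(416,262),.075),("spare",(330,233),(454,254),.155),("short",(277,231),(472,240),.131)]:
    print(n,unpix(S["scene"],a[0]/1.5,a[1]/1.5,z),unpix(S["side"],b[0]/1.5,b[1]/1.5,z))
print(get_state()["orientation"], get_state()["clock"])
s=snapshot("wrist");T=s["T"];g=get_state();print(T,s["fx"],g["eef_pos"])
E
```

```text
rim [0.6063 0.1262 0.205 ] [0.6113 0.1253 0.205 ]
stopper [0.6169 0.2667 0.145 ] [0.605  0.2656 0.145 ]
cap [ 0.6152 -0.0032  0.152 ] [0.6013 0.0048 0.152 ]
ring [ 0.5583 -0.2856  0.075 ] [ 0.5466 -0.2805  0.075 ]
spare [ 0.4294 -0.2393  0.155 ] [ 0.4199 -0.2423  0.155 ]
short [ 0.4572 -0.3721  0.131 ] [ 0.4429 -0.3717  0.131 ]
[-179.9081   -0.0099   13.5677] 0.1
[[ 0.235   0.9315  0.2777  0.2163]
 [-0.972   0.2257  0.0657 -0.5402]
 [-0.0015 -0.2854  0.9584  0.3843]
 [ 0.      0.      0.      1.    ]] 286.9756026193439 [ 0.1348 -0.5586  0.2236]
```

```bash
python3 - <<'E'
from h import *
import pickle
np.set_printoptions(precision=4,suppress=True)
line_to([.135,-.559,.36]); 
move_pose([.60,.127,.38],[180,0,0])
s=snapshot("wrist"); pickle.dump(s,open("w1.pkl","wb")); save(s,"w1.png"); print(s["T"],get_state()["clock"])
E
```

```text
[[-0.0007  0.9584  0.2855  0.6839]
 [-1.     -0.0009  0.0003  0.1251]
 [ 0.0005 -0.2855  0.9584  0.5407]
 [ 0.      0.      0.      1.    ]] 4.175
```

View pics/w1.png

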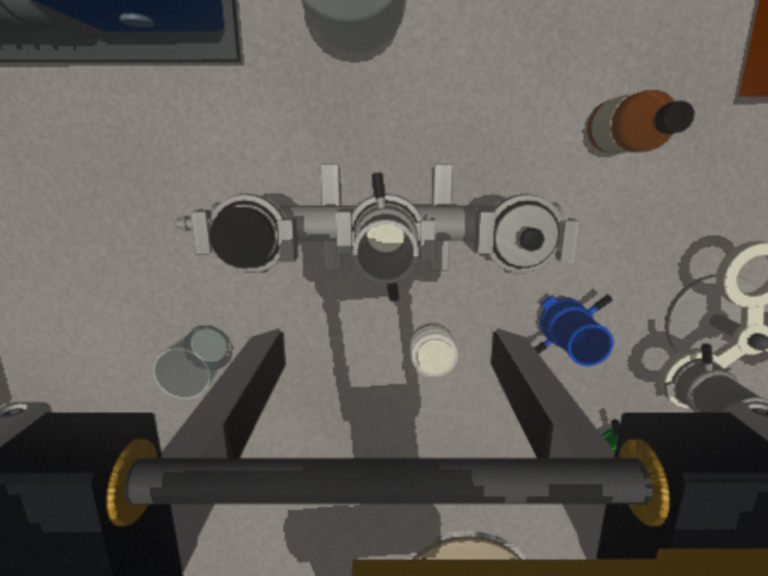

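The wrist view shows the black wing ends at (377,175) and (394,299), the rim at about (387,249), the stopper top at (245,234) and the cap plate at (526,230). The claws lie along the pipe.

```bash
python3 - <<'E'
from h import *
import pickle
np.set_printoptions(precision=4,suppress=True)
s=pickle.load(open("w1.pkl","rb")); f=lambda u,v,z:unpix(s,u/1.5,v/1.5,z)
a=f(377,175,.147);b=f(394,299,.147);print("wings",a,b,(a+b)/2,np.linalg.norm(a-b),np.degrees(np.arctan2(*(a-b)[1::-1])))
print("rim",f(387,249,.205),"left/right",f(356,249,.205),f(418,249,.205))
st=f(245,234,.145);c=f(526,229,.145);print("st,cap",st,c,(st+c)/2)
print("ring?",f(762,276,.075)); 
S=pickle.load(open("scene.pkl","rb"))
print("tin top",unpix(S,232/1.5,217/1.5,.141),"blue",unpix(S,371/1.5,295/1.5,.1),"reagent",unpix(S,285/1.5,343/1.5,.125))
E
```

```text
wings [0.6676 0.1342 0.147 ] [0.5515 0.1187 0.147 ] [0.6095 0.1264 0.147 ] 0.11707790808495848 7.610850884899661
rim [0.6129 0.1253 0.205 ] left/right [0.6129 0.15   0.205 ] [0.6129 0.1007 0.205 ]
st,cap [0.6145 0.257  0.145 ] [ 0.619  -0.0031  0.145 ] [0.6167 0.1269 0.145 ]
ring? [ 0.5542 -0.2958  0.075 ]
tin top [ 0.4767 -0.4918  0.141 ] blue [ 0.507  -0.0834  0.1   ] reagent [ 0.7253 -0.1288  0.125 ]
```

```bash
python3 - <<'E'
from h import *
import pickle
np.set_printoptions(precision=3,suppress=True)
C=np.array([.610,.126])
def P(phi,d,z=.162):
    a=np.radians(phi);R=np.array([[np.cos(a),-np.sin(a)],[np.sin(a),np.cos(a)]])
    return [*(C+R@[-50e-3,d]),z]
command_gripper(0.0,20)
move_pose(P(7.6,.038,.26),[180,0,7.6])
line_to(P(7.6,.038),speed=.1)
print(get_state()["ft_force"],get_state()["finger_gap"])
line_to(P(7.6,.022),speed=.05)
print(get_state()["ft_force"])
for phi in np.arange(14,71,7):
    line_to(P(phi,.0175),[180,0,float(phi)],speed=.06)
    g=get_state();print(phi,g["ft_force"],g["eef_pos"])
line_to(P(70,.032),speed=.08)
p=P(70,.032,.27); line_to(p,speed=.15)
command_gripper(.09)
move_pose([.60,.126,.38],[180,0,0])
s=snapshot("wrist"); pickle.dump(s,open("w2.pkl","wb")); save(s,"w2.png"); print(get_state()["clock"])
E
```

```text
[-0.917 -0.033  0.385] 0.000264231632478186
[0.227 0.223 0.47 ]
14 [ 0.194 -0.629 -0.166] [0.557 0.131 0.162]
21 [-0.244  0.62   0.51 ] [0.557 0.125 0.162]
28 [-0.717 -0.185  0.583] [0.557 0.118 0.162]
35 [-0.416  0.721  0.087] [0.559 0.112 0.162]
42 [-1.075  0.211  0.689] [0.561 0.105 0.162]
49 [-1.819  0.139  1.873] [0.564 0.1   0.162]
56 [-1.087  0.495  0.309] [0.568 0.094 0.162]
63 [-1.191 -0.061 -1.014] [0.572 0.089 0.162]
70 [-1.104  1.147  0.562] [0.577 0.085 0.162]
14.125
```

View pics/w2.png

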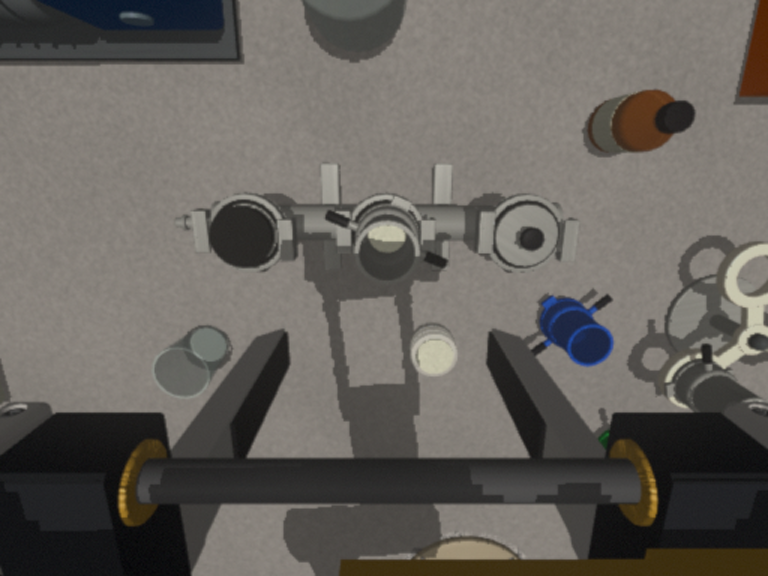

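The funnel has turned about 67°, with wing ends at (330,215) and (444,262), and it is still seated. I'll look at the ring from close by before gripping.

```bash
python3 - <<'E'
from h import *
import pickle
move_pose([.545,-.285,.30],[180,0,0])
s=snapshot("wrist"); pickle.dump(s,open("w3.pkl","wb")); save(s,"w3.png"); print(get_state()["clock"])
E
```

```text
15.7333
```

View pics/w3.png

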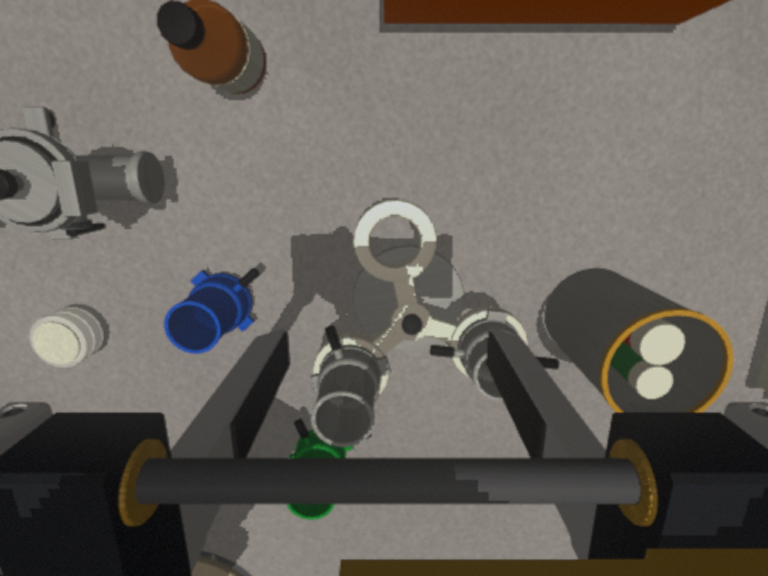

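The empty ring spans columns 354 to 436 and rows 199 to 282, so its centre is about (395,240). Next: compute its position, grip, lift, and carry it above the ring.

```bash
python3 - <<'E'
from h import *
import pickle
np.set_printoptions(precision=4,suppress=True)
s=pickle.load(open("w3.pkl","rb")); f=lambda u,v:unpix(s,u/1.5,v/1.5,.075)
print(f(395,240.5),f(354,240)-f(436,240),f(395,199)-f(395,282))
im=s["image"]; 
# sub-check: fit ellipse to bright ring
cr=im[125:195,228:300].astype(int); m=((cr.min(2)>120)).astype(np.uint8)
# projected model overlay + funnel overlay in w2
t=np.linspace(0,2*np.pi,60); c=f(395,240.5)
o=cv2.resize(im,None,fx=4,fy=4)[460:820,860:1260].copy()
for r in(.038,.024):
    p=pix(s,np.c_[c[0]+r*np.cos(t),c[1]+r*np.sin(t),np.full(60,.075)])
    cv2.polylines(o,[np.int32(p*4-[860,460])],True,(255,0,0))
w=pickle.load(open("w2.pkl","rb"));o2=cv2.resize(w["image"],None,fx=4,fy=4)[460:820,830:1230].copy()
for r,z in((.026,.205),(.031,.131)):
    p=pix(w,np.c_[.611+r*np.cos(t),.1255+r*np.sin(t),np.full(60,z)])
    cv2.polylines(o2,[np.int32(p*4-[830,460])],True,(255,0,0))
cv2.imwrite("pics/ov.png",np.hstack([o,o2])[:,:,::-1])
E
```

```text
[ 0.5558 -0.2919  0.075 ] [-0.0001  0.0745  0.    ] [0.0764 0.0005 0.    ]
```

View pics/ov.png

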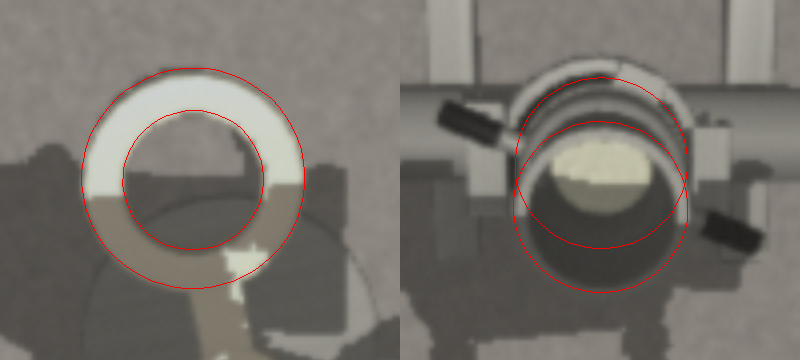

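Both overlays fit: the ring is at (0.555,-0.292) and the funnel at (0.6105,0.1255). Now I'll grip and lift.

```bash
python3 - <<'E'
from h import *
import pickle
np.set_printoptions(precision=4,suppress=True)
move_pose([.6105,.1257,.30],[180,0,0])
line_to([.6105,.1257,.182],speed=.1)
print(get_state()["ft_force"])
print(command_gripper(.04,25)); g=get_state();print(g["finger_gap"],g["gripper_force"],g["ft_force"])
line_to([.6105,.1257,.19],speed=.02); print(get_state()["ft_force"])
line_to([.6105,.1257,.30],speed=.08); g=get_state();print(g["finger_gap"],g["gripper_force"],g["ft_force"])
move_pose([.555,-.292,.30],[180,0,0])
s=snapshot("side");w=snapshot("wrist");pickle.dump((s,w),open("p4.pkl","wb"))
o=cv2.resize(s["image"][120:220,230:380],None,fx=3.5,fy=3.5); o2=cv2.resize(w["image"][:, :],None,fx=.9,fy=.9)
h=max(o.shape[0],o2.shape[0]); pad=lambda a:np.pad(a,((0,h-a.shape[0]),(0,0),(0,0)))
o=cv2.resize(o,(330,220)) if 0 else o
im=np.hstack([pad(o[:,:330]),pad(o2)]);cv2.imwrite("pics/p4.png",im[:,:,::-1]);print(im.shape,get_state()["clock"])
E
```

```text
[0.1643 0.0237 0.5593]
False
0.05031815204756682 24.999979315325618 [-0.6645  2.269   1.3791]
[ 0.8831  3.092  -4.9572]
0.05023407835822654 24.99723333399743 [-0.3908 -0.6923 -4.2196]
(350, 791, 3) 23.0333
```

View pics/p4.png

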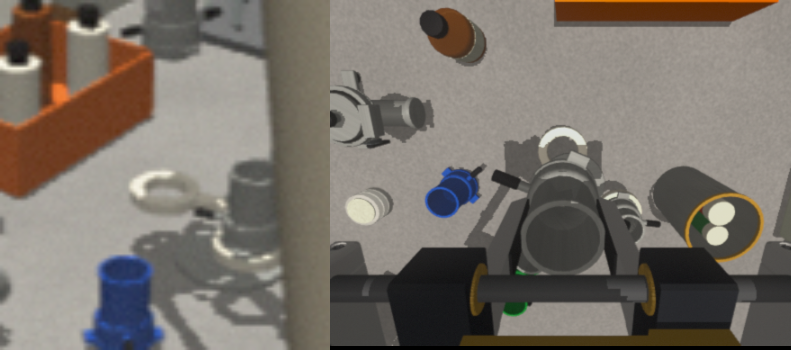

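The funnel is held upright above the ring, with its rim centre at about (563,237) in the composite. I'll check its offset from the TCP and then lower it while monitoring force.

```bash
python3 - <<'E'
from h import *
import pickle
np.set_printoptions(precision=4,suppress=True)
s,w=pickle.load(open("p4.pkl","rb"))
print("rim",unpix(w,233/.9,237/.9,.323),get_state()["eef_pos"])
x,y=.555,-.292
line_to([x,y,.150],speed=.1); print(get_state()["ft_force"])
z=.146
while z>=.128:
    line_to([x,y,z],speed=.02); pause(.05); g=get_state(); F=g["ft_force"]
    print(round(z,4),F)
    if F[2]>2 or np.hypot(*F[:2])>12: break
    z-=.0015 if z>.135 else .001
a=snapshot("wrist");pickle.dump(a,open("w5.pkl","wb"));save(a,"w5.png"); print(get_state()["clock"],get_state()["eef_pos"])
E
```

```text
rim [ 0.5564 -0.292   0.323 ] [ 0.5556 -0.2906  0.3001]
[ 0.1408 -0.5837 -3.9097]
0.146 [ 0.204   0.6214 -4.5141]
0.1445 [-0.1332  0.472  -3.6639]
0.143 [-0.8073  0.3718 -4.0933]
0.1415 [ 1.0865 -0.5127 -3.5657]
0.14 [ 0.3289  0.9761 -4.5091]
0.1385 [ 0.3552 -0.0624 -4.9379]
0.137 [ 0.1007  0.3528 -4.5536]
0.1355 [-0.365   0.158  -5.6225]
0.134 [-0.3877 -0.91   -4.753 ]
0.133 [-0.2161 -0.7446 -4.8861]
0.132 [-0.0175 -0.6025 -4.3973]
0.131 [-1.283   0.8839  5.1555]
28.4333 [ 0.5552 -0.2921  0.1321]
```

View pics/w5.png

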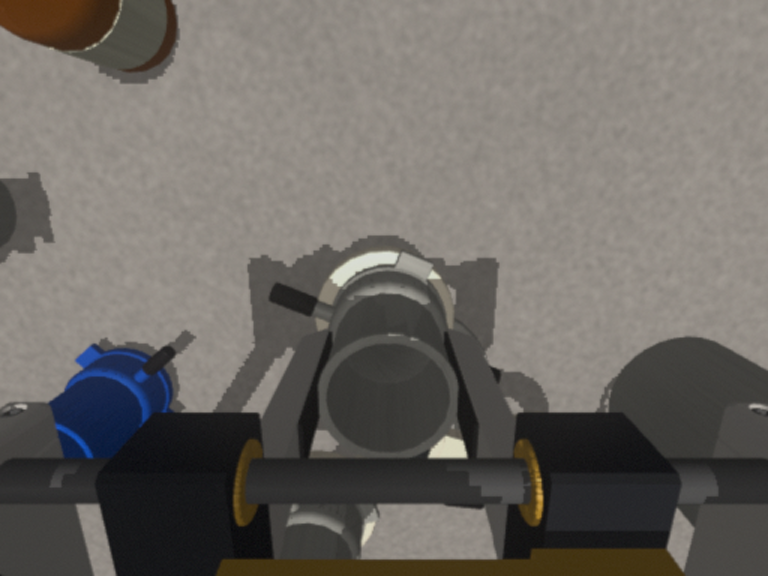

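It is seated: the collar is flush on the white ring, resistance came at TCP z≈0.132 as expected, and there is no side force. Releasing now.

```bash
python3 - <<'E'
from h import *
np.set_printoptions(precision=4,suppress=True)
pause(.3); command_gripper(.08); 
line_to([.555,-.292,.26],speed=.12); line_to([.545,-.287,.32])
pause(.3); a=snapshot("wrist");save(a,"w6.png"); print(get_state()["clock"],get_state()["ft_force"])
E
```

```text
31.5167 [-0.0358  1.0215  0.8235]
```

View pics/w6.png

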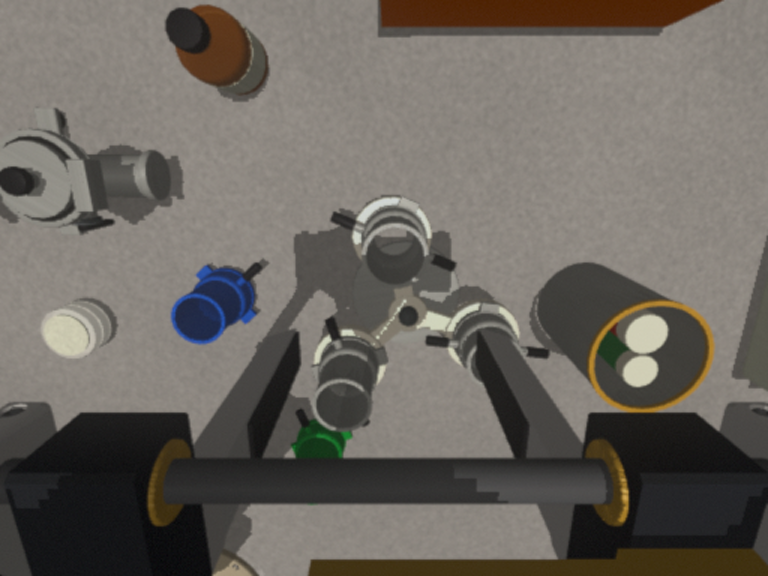

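The funnel stands upright and centred in the ring at (392,240), and its neighbours are undisturbed.

```bash
python3 -c "
from station import *
print(job_done())"
```

```text
the job is handed in; nothing more can be done
None
```

I turned the funnel about 60° anticlockwise by its wing, lifted it off, set it upright in the empty ring and let go once its collar was down; the job was handed in at about 32 s, and no verdict came back.

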